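# Brush out a spring-return bayonet test socket, then plug in and hold

## Task

Take the blue brush from its white stand, run it down to the bottom of the bayonet socket's well twice, coming up to the mouth in between, and stand it back in its stand. Then put the plug into the socket with its lugs in the notches, push it down against the spring and twist it a quarter turn clockwise (seen from above) to the stop. It springs back if let go, so finish while holding it there, gripped, turned and seated, and leave the things lying around where they are.

Things in the scene. Friction and masses are not known exactly. Their poses are not given: they have to be found in the camera images.
- socket: Fixed bayonet test socket: blue base plate 100 x 80 x 10 mm (long side along x) with an upright aluminium cylinder, 62 mm outside, rim 70 mm above the table. Origin: centre of the base's underside. The 6 mm thick lip round the mouth has a 36 mm bore and two facing notches, about 12 mm wide, 48 mm across, on its +x and -x sides, each with a red mark on the rim.
- socket_mouth (a point): Centre of the socket's mouth in the rim plane, axes as the socket's. Below the lip sits a brass spring drum, bore 37 mm; its floor (the bottom of the well) is 44 mm under the mouth at rest, and two full-height slots in its wall, under the notches, take the plug's lugs along when they turn.
- plunger (a joint): How far the spring drum is pushed down: 0 at rest, 0.008 m fully down; it starts at about 5 N, fully down takes 8 N. The plug's lugs clear the underside of the lip from about 0.004 m on and can then be turned.
- drum (a joint): How far the drum is turned clockwise seen from above: 0 at rest (slots under the notches), stop at 1.46 rad. The lugs have about 0.1 rad play in the slots, so the plug itself turns 1.57 rad from the notches to the stop. A return spring resists with 0.04 Nm at the start, 0.16 Nm at the stop.
- plug: Quarter-turn plug, about 180 g, upright; origin at the centre of its foot. Steel spigot 32 mm across up to z 56 mm; two brass lugs at +x and -x, z 34 to 42 mm, 8 mm wide, 44 mm across their ends; black collar 50 mm across, z 56 to 74; grey flat finger grip 42 mm along x, 22 mm thick along y, z 74 to 109. Same when turned half round. Resting on the drum floor, its foot is 44 mm below the mouth.
- brush: Tube brush, 140 mm long, 60 g, upright in its stand, bristles down; origin at the centre of the bristle end, z towards the handle. Blue rigid bristle head 24 mm across and 50 mm long, thin steel neck, round wooden handle 18 mm across from z 64 to 140 mm.
- stand: White cup on a black round foot 72 mm across, fixed to the table; origin at the centre of the underside. Cup inside 33 mm in diameter, inner floor 8 mm above the table, rim 52 mm above the table. (To the right of the work area, from x 0.43 m on and y -0.05 m down, stands a bulky grey test set, about 0.3 m high: go round in front of it.)
- tape: Bystander: roll of red tape lying flat near the front edge of the table, 59 mm across, 19 mm high; origin under its centre.
- tin: Bystander: round white tin, 62 mm across, 23 mm high; origin under its centre.
- nine_volt: Bystander: block battery, 48 x 26 x 18 mm; origin under its centre.
- pack: Bystander: black radio battery pack, 88 x 54 x 19 mm; origin under its centre.

How it is judged:
On the way, in this order (a step that is already met when the one before it is completed fails the run):
1. the brush's end reaches the bottom of the socket's well (30 mm or more below the mouth) in the gripper (horizontal distance between brush and socket_mouth below 0.02 m and z of brush in the frame of socket_mouth below -0.03 m and contact force between the fingers and brush above 1 N), for 0.05 s.
2. the brush's end comes up to the mouth (12 mm below it or higher) (z of brush in the frame of socket_mouth above -0.012 m), for 0.05 s.
3. the brush's end goes to the bottom (30 mm or more below the mouth) a second time (all of step 1), for 0.05 s.
4. the brush stands in its stand again, let go (horizontal distance between brush and stand below 0.015 m and z of brush in the frame of stand between 0 and 0.016 m and angle between brush's own z axis and vertical below 0.4 rad and contact force between the fingers and brush below 0.1 N), for 0.2 s.
5. the plug is pushed in and turned to the stop in the gripper (value of joint drum above 1.2 rad and value of joint plunger above 0.0025 m and horizontal distance between plug and socket_mouth below 0.006 m and z of plug in the frame of socket_mouth below -0.045 m and angle between plug's own z axis and vertical below 0.12 rad and contact force between the fingers and plug above 2 N), for 0.2 s.
At the end, for the whole second after the job is handed in: Gripper holds the plug (over 2 N) in the socket: drum turned over 1.2 rad, pushed down over 2.5 mm; plug within 6 mm of the axis, foot over 45 mm below the mouth, upright to 0.12 rad. Brush released, on its stand's floor within 15 mm of its axis, leaning under 0.4 rad (all of step 4 and all of step 5); the arm keeps its last pose, push and grip.
It fails at once if a bystander (tape, tin, block battery, battery pack) is moved more than 20 mm (distance of any of tape, tin, nine_volt, pack from where it was at the start of the episode above 0.02 m).
It also fails if it takes over 72 s, if anything falls off the work surface, if the arm or the gripper's body presses on something with over 40 N, if the wrist force passes 120 N, or if a joint passes its speed limit or range.

## Robot

A 7-joint arm with a two-finger parallel gripper is mounted at the origin on a cart in front of the work surface, level with it; the furniture and walls round the work are solid. World frame = base frame: x ahead of the robot, y to its left, z up, the work surface at z = 0. Lengths are in m, angles in rad, forces in N, time in s.
With the tool pointing down it reaches from about 0.35 to 0.9 m from the base axis. Payload 7.2 kg.
Tool frame: the origin (TCP) lies at the very end of the fingers, on their centre line; the grasp point (between the pads) lies 19 mm behind it; z points along the fingers, y is the line along which they close (so a half turn about z gives the same grasp; the last joint's range is limited). The gripper opens to 88 mm and grips with 3 to 60 N. Pads are 20 mm wide; open, the fingers measure 115 mm over their backs; the gripper's body (75 mm by 178 mm) begins 61 mm behind the grasp point.
Start: joints at [-1.2, 0.411, -0.013, 1.596, 0.006, 1.134, -0.082], TCP at [0.266, 0.566, 0.223] pointing down, gripper open.
Joint ranges: [-2.95, 2.95], [-0.29, 1.99], [-1.47, 1.44], [0.14, 2.54], [-1.03, 4.17], [0.13, 1.85], [-2.86, 2.86]. Speed limits (rad/s): [2.39, 2.39, 3.01, 3.01, 3.14, 3.14, 3.14].

## Interface

Orientations are given as a unit quaternion [w, x, y, z].
In Python, from rig import r gives the robot as it stands. Calls block until the motion is done:
- r.move_to(position, orientation): joint-space move of the TCP to a pose.
- r.line_to(position, frame=None, max_speed=0.15, max_force=None): straight line of the TCP; frame=None keeps the orientation; max_speed is the mean speed in m/s. With max_force (N) it stops when the force on the tool has changed by that much, and returns True; else False.
- r.goto_joints(angles): joint-space move.
- r.grip(opening): finger opening in m; the grip force is fixed at half the most; returns when the fingers have stopped.
- r.dwell(seconds).
- r.inverse_kinematics(position, orientation): joint angles nearest the present ones, or None.
- r.get_obs(): the state.
- r.snapshot(name): name is "scene" or "top" or "wrist"; returns (picture, depth): 420x560x3 uint8, red, green, blue; 420x560 float32, m along the optical axis (not along the pixel's ray), 0 where there is no reading.
- r.camera_model(name): a dict with "fx", "fy", "cx", "cy" (pixels), "origin" and "orientation" of the camera in the world. Camera axes: x right, y down, z forward; pixel columns grow to the right and rows downward; lengths in m; the calibration is good to about 2 mm. The wrist camera is an equidistant fisheye: a pixel r from the principal point sees the ray r / f radians off the axis. A picture is of the moment at which its call begins: read the wrist's pose just before it. camera_model takes no time and is no camera call; for the wrist camera it gives the pose at the moment of the call.
A pose or a line that the arm cannot do raises r.Unreachable and nothing moves.
- r.job_done(): hands the job in; it is judged then, once.
Trained networks look in the newest picture that a camera, given by its name, has taken for a name from the list of things; names that differ only in an ending like _2 or _b are one class to them, and where a whole thing is asked for, a point or a joint stands for the part that bears it (a point fixed in the world has none). Each returns a list of dicts, best first, with "conf" (0 to 1); they miss things now and then, are a little off and sometimes report something else, mostly with a low value. They report only what shows in the picture. A call takes as long as a camera call.
- r.find_in(camera, query): "box" ([left, top, width, height] in pixels, round what is visible of it).
- r.outline_of(camera, query): "region" (420x560 bool, what is visible of it) and "box" ([left, top, width, height] in pixels, round what is visible of it).
The state is a dict: "clock": time; "joint_pos": joint angles; "qd": joint speeds; "joint_efforts": joint torques, N m; "ee_pos": TCP position; "tcp_rot": TCP orientation; "ft_force": force on the tool from outside, world axes, zero at the start; "torque": the same for the moment, N m; "width": finger opening in m; "finger_force": force on a finger pad.
Only numpy, scipy, OpenCV 4.12 (cv2) and the standard library are available. Lean on these libraries where they do the work, as an engineer would, in place of code of your own. Each camera call takes 0.05 s, during which the arm holds its last target. There are 200 camera calls.

## Working session

There is one attempt and no reset: what is moved stays moved. The work goes in short steps, each a Python script; the robot and the scene stay as the last script left them, time stands still between calls to the robot, and variables do not carry over. Pictures are saved under pics/ and viewed, at most 10 in all, crops included, and the job is handed in when it is done.

```bash
ls; mkdir -p pics; cat > h.py <<'E'
import numpy as np, cv2
from rig import r
from scipy.spatial.transform import Rotation as R
def rot(q): return R.from_quat([q[1],q[2],q[3],q[0]])
def cloud(cam,depth,mask,cm=None):
    cm=cm or r.camera_model(cam)
    v,u=np.nonzero(mask&(depth>0)); d=depth[v,u]
    p=np.c_[(u-cm['cx'])/cm['fx']*d,(v-cm['cy'])/cm['fy']*d,d]
    return rot(cm['orientation']).apply(p)+np.array(cm['origin'])
def save(name,pic): cv2.imwrite('pics/'+name,pic[:,:,::-1])
E
python3 - <<'E'
from h import *
o=r.get_obs(); print(o['clock'],o['ee_pos'],o['tcp_rot'],o['width'])
pics=[]
for c in('scene','top'):
    p,d=r.snapshot(c); pics.append(p); cm=r.camera_model(c); print(c,cm)
    np.savez(c+'.npz',p=p,d=d)
    for n in('socket','plug','brush','stand','tape','tin','nine_volt','pack'):
        for x in r.outline_of(c,n)[:2]:
            P=cloud(c,d,x['region'],cm)
            print(n,round(x['conf'],2),[int(b) for b in x['box']],len(P), np.percentile(P,[2,50,98],axis=0).round(3).tolist() if len(P) else '')
save('a.png',pics[0]); save('b.png',pics[1])
E
```

```text
pics
0.0 [0.26537078 0.56531925 0.2218288 ] [-1.15963797e-04  2.17636179e-01  9.76029653e-01 -7.71939511e-04] 0.08770278908778414
scene {'fx': 518.8348361455687, 'fy': 518.8348361455687, 'cx': 283.57199158681186, 'cy': 209.64692815536418, 'origin': array([-0.58056902,  0.85198955,  0.65100017]), 'orientation': array([ 0.25166711, -0.39019496,  0.73989236, -0.48679652])}
socket 0.8 [189, 234, 33, 42] 1136 [[0.413, 0.315, 0.001], [0.446, 0.366, 0.031], [0.493, 0.405, 0.07]]
plug 0.83 [236, 206, 21, 38] 551 [[0.494, 0.191, 0.001], [0.507, 0.214, 0.067], [0.53, 0.23, 0.108]]
brush 0.79 [279, 181, 4, 33] 142 [[0.528, 0.074, 0.055], [0.534, 0.087, 0.117], [0.543, 0.092, 0.146]]
stand 0.72 [269, 210, 24, 24] 353 [[0.505, 0.053, 0.001], [0.524, 0.094, 0.015], [0.563, 0.115, 0.051]]
tape 0.68 [378, 212, 24, 16] 255 [[0.357, -0.273, -0.002], [0.383, -0.207, 0.012], [0.441, -0.185, 0.019]]
tape 0.58 [190, 236, 32, 35] 1138 [[0.413, 0.316, 0.002], [0.446, 0.366, 0.031], [0.493, 0.403, 0.07]]
tin 0.41 [380, 215, 22, 13] 215 [[0.357, -0.236, -0.001], [0.378, -0.203, 0.012], [0.406, -0.184, 0.019]]
[... 1102 characters left out ...]
, 24] 342 [[0.506, 0.053, -0.002], [0.532, 0.086, 0.006], [0.57, 0.119, 0.055]]
stand 0.6 [232, 195, 13, 18] 246 [[0.495, 0.187, 0.001], [0.515, 0.207, 0.08], [0.54, 0.23, 0.115]]
tape 0.8 [373, 240, 20, 18] 246 [[0.359, -0.238, -0.003], [0.387, -0.21, 0.017], [0.415, -0.184, 0.025]]
tin 0.85 [262, 142, 22, 28] 326 [[0.64, 0.087, 0.015], [0.668, 0.114, 0.021], [0.696, 0.141, 0.029]]
tin 0.18 [373, 238, 22, 25] 304 [[0.356, -0.24, -0.007], [0.386, -0.211, 0.015], [0.415, -0.183, 0.025]]
nine_volt 0.72 [204, 248, 15, 13] 163 [[0.347, 0.274, -0.0], [0.367, 0.297, 0.016], [0.388, 0.318, 0.023]]
pack 0.96 [209, 126, 31, 31] 529 [[0.672, 0.231, 0.002], [0.713, 0.269, 0.017], [0.757, 0.305, 0.024]]
```

```bash
python3 - <<'E'
import numpy as np,cv2
a=np.load('scene.npz')['p'];b=np.load('top.npz')['p']
A=cv2.resize(a[170:290,160:320],(800,600),interpolation=cv2.INTER_CUBIC)
B=cv2.resize(b[110:275,180:400],(800,600),interpolation=cv2.INTER_CUBIC)
cv2.imwrite('pics/c.png',A[:,:,::-1]);cv2.imwrite('pics/d.png',B[:,:,::-1])
E
```

```text
(no output)
```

View pics/c.png

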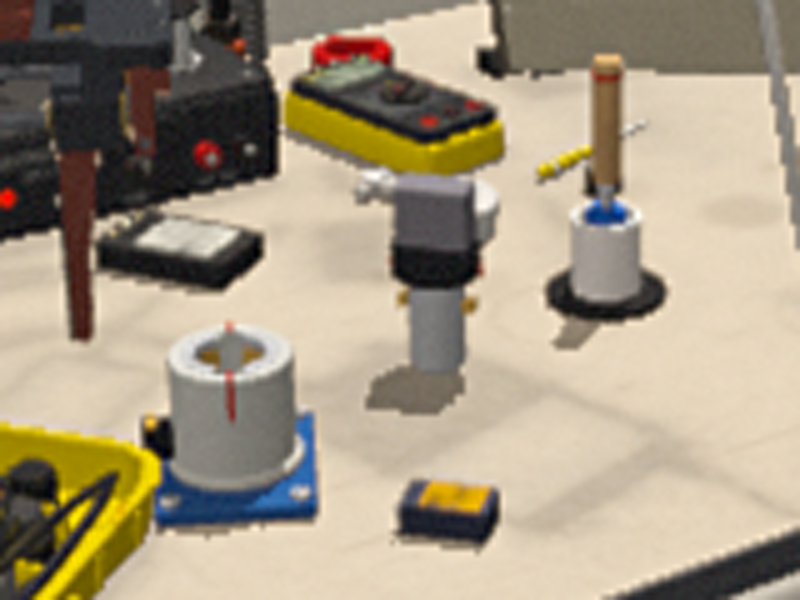

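View pics/d.png

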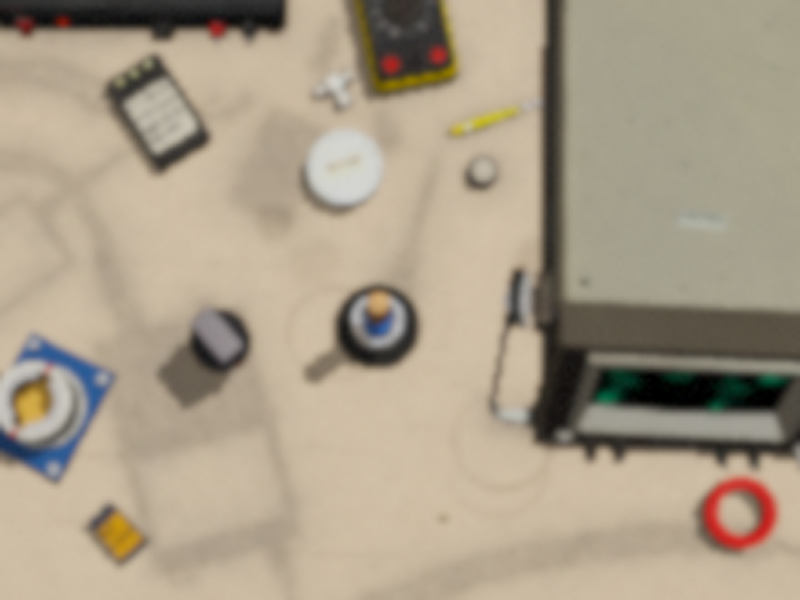

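```bash
cat >> h.py <<'E'
def q(ydeg): # tool down with its y axis at ydeg
    a=np.radians(ydeg+90)/2; return [0,np.cos(a),np.sin(a),0]
def wcloud(depth,mask,cm):
    v,u=np.nonzero(mask&(depth>0)); d=depth[v,u]
    x=(u-cm['cx'])/cm['fx'];y=(v-cm['cy'])/cm['fy'];t=np.hypot(x,y);s=np.tan(t)/np.maximum(t,1e-9)
    return rot(cm['orientation']).apply(np.c_[x*s,y*s,np.ones_like(d)]*d[:,None])+np.array(cm['origin'])
def look(tag,names):
    cm=r.camera_model('wrist'); p,d=r.snapshot('wrist'); np.savez(tag+'.npz',p=p,d=d,cm=cm); save(tag+'.png',p)
    for n in names:
        for x in r.outline_of('wrist',n)[:2]:
            P=wcloud(d,x['region'],cm); np.savez(tag+'_'+n+'.npz',m=x['region'])
            print(n,round(x['conf'],2),[int(b) for b in x['box']],len(P),np.percentile(P,[2,50,98],axis=0).round(3).tolist() if len(P) else '')
            break
    print('clock',r.get_obs()['clock'])
E
python3 - <<'E'
from h import *
print(r.get_obs()['clock'])
r.move_to([0.44,0.31,0.30],q(61)); look('w1',['socket','plug'])
print(r.get_obs()['joint_pos'].round(2), r.camera_model('wrist'))
r.move_to([0.50,0.17,0.32],q(20)); look('w2',['socket','plug','stand','brush'])
E
python3 -c "
import cv2,numpy as np
cv2.imwrite('pics/w.png',np.vstack([cv2.imread('pics/w1.png')[:300],cv2.imread('pics/w2.png')[:300]]))"
```

```text
0.9
socket 0.71 [290, 134, 65, 70] 3834 [[0.42, 0.309, 0.008], [0.464, 0.356, 0.026], [0.511, 0.4, 0.071]]
plug 0.68 [225, 231, 35, 53] 1486 [[0.497, 0.192, 0.01], [0.513, 0.215, 0.085], [0.537, 0.231, 0.11]]
clock 2.2667
[-0.8   0.2   0.11  1.7  -0.02  1.24  0.38] {'fx': 325.19226210127806, 'fy': 325.19226210127806, 'cx': 280.5831999107717, 'cy': 207.02564873938772, 'origin': array([0.36543078, 0.3527214 , 0.46151483]), 'orientation': array([0.13361293, 0.85016043, 0.50325306, 0.07817402])}
socket 0.86 [264, 3, 82, 77] 3792 [[0.42, 0.307, 0.007], [0.473, 0.35, 0.025], [0.522, 0.398, 0.071]]
stand 0.62 [262, 204, 50, 42] 1286 [[0.508, 0.055, 0.001], [0.533, 0.095, 0.007], [0.573, 0.115, 0.053]]
brush 0.95 [276, 230, 18, 43] 724 [[0.53, 0.032, 0.0], [0.539, 0.088, 0.106], [0.574, 0.094, 0.149]]
clock 3.175
```

View pics/w.png

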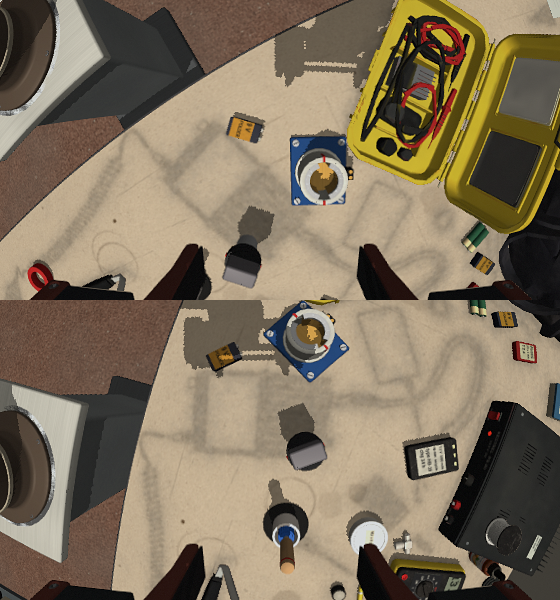

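Both wrist views show socket (322,178 / 310,35), plug (242,262 / 306,150) and brush (287,255 in the second) clear of clutter. Now fit geometry from both views.

```bash
cat > fit.py <<'E'
from h import *
import sys
def fitc(P):
    A=np.c_[2*P,np.ones(len(P))];s=np.linalg.lstsq(A,(P**2).sum(1),rcond=None)[0];return s[:2],np.sqrt(s[2]+s[:2]@s[:2])
def near(P,c,rad,z0,z1):return (np.hypot(P[:,0]-c[0],P[:,1]-c[1])<rad)&(P[:,2]>z0)&(P[:,2]<z1)
def rect(P):
    (c,s,a)=cv2.minAreaRect((P[:,:2]*1e3).astype(np.float32)); 
    if s[0]<s[1]: s=s[::-1];a+=90
    return (np.array(c)/1e3).round(4),np.round(s,1),round((a+90)%180-90,1)
def run(tag,P,C):
    C=C.astype(int);c=[.463,.355];m=near(P,c,.07,.062,.08)
    print(tag)
    if m.sum()>100:
        Q=P[m]; zt=np.median(Q[Q[:,2]>.066][:,2])
        Q2=Q[np.abs(Q[:,2]-zt)<.003]
        # outer hull circle
        h=cv2.convexHull((Q2[:,:2]*1e3).astype(np.float32)); cc,rr=cv2.minEnclosingCircle(h)
        print('rim z',zt.round(4),len(Q2),'enc',np.round(cc,1),round(rr,1))
        red=near(P,c,.06,.06,.08)&(C[:,0]>150)&(C[:,1]<110)&(C[:,2]<110)
        k=P[red]; 
        if len(k)>3:
            k=k[np.abs(k[:,2]-zt)<.004]
            v=np.linalg.svd(k[:,:2]-k[:,:2].mean(0))[2][0] if len(k)>2 else [1,0]
            print('red n',len(k),'yaw',np.degrees(np.arctan2(v[1],v[0])).round(1),k[:,:2].round(4).min(0),k[:,:2].max(0).round(4),k[:,:2].mean(0))
    b=near(P,c,.08,.003,.02)&(C[:,2]>C[:,0]+50)
    if b.sum()>50: print('base',rect(P[b]),np.median(P[b][:,2]))
    g=P[near(P,[.516,.209],.04,.102,.12)]
    if len(g)>30: print('plug top z',np.median(g[:,2]),rect(g),len(g))
    g=P[near(P,[.535,.088],.03,.138,.16)]
    if len(g)>5: print('handle top z',np.median(g[:,2]),np.percentile(g[:,2],98),'c',fitc(g[:,:2]),g.mean(0),len(g))
    g=P[near(P,[.535,.088],.03,.047,.057)&(C.min(1)>130)]
    if len(g)>15: print('cup rim z',np.median(g[:,2]),fitc(g[:,:2]),rect(g),len(g))
    g=P[near(P,[.535,.088],.045,-.002,.012)&(C.max(1)<70)]
    if len(g)>15: print('foot',np.round(np.array(cv2.minEnclosingCircle((g[:,:2]*1e3).astype(np.float32))[0]),1),rect(g))
for t in sys.argv[1:]:
    f=np.load(t+'.npz',allow_pickle=True); d=f['d']; cm=f['cm'].item() if 'cm' in f else r.camera_model(t)
    full=np.ones(d.shape,bool); full[300:]&= ('cm' not in f)
    P=(wcloud(d,full,cm) if 'cm' in f else cloud(t,d,full,cm)); v=full&(d>0)
    run(t,P,f['p'][v])
E
python3 fit.py w1 w2 top scene
```

```text
w1
rim z 0.0699 1148 enc [471.4 355.3] 31.3
red n 18 yaw -26.6 [0.4438 0.341 ] [0.4986 0.3686] [0.47149019 0.35490463]
base (array([0.4708, 0.3548]), array([97.9, 78.1]), -27.1) 0.009943791618539422
plug top z 0.10871394003660159 (array([0.5204, 0.2078]), array([42.4, 24.1]), 42.9) 564
foot [553.4  98.4] (array([0.5586, 0.103 ]), array([52.8, 17.3]), -48.1)
w2
rim z 0.0698 1080 enc [471.6 355. ] 31.6
red n 21 yaw -26.8 [0.444  0.3408] [0.4989 0.3693] [0.47034721 0.35552419]
base (array([0.4717, 0.3546]), array([97.8, 78.7]), -27.1) 0.009782564636987956
plug top z 0.10869418078700321 (array([0.5204, 0.2072]), array([41.7, 22.6]), 42.1) 671
handle top z 0.14701727938813375 0.14936684684055276 c (array([0.54019101, 0.08342595]), np.float64(0.006669882373781644)) [0.53983316 0.08440498 0.14592699] 211
cup rim z 0.05152181988174703 (array([0.54056469, 0.08243686]), np.float64(0.0183711043465023)) (array([0.5397, 0.0835]), array([38.9, 34.1]), 21.1) 115
foot [540.3  83.1] (array([0.5385, 0.0863]), array([69.2, 60.7]), 22.5)
top
rim z 0.0701 141 enc [468.8 358. ] 30.4
base (array([0.4682, 0
[... 430 characters left out ...]
array([38.4, 32.3]), 49.2) 24
foot [536.4  85.4] (array([0.5316, 0.086 ]), array([60.6, 45.2]), 87.3)
scene
rim z 0.0683 172 enc [470.  358.7] 34.0
base (array([0.4654, 0.357 ]), array([98.8, 76. ]), -28.1) 0.00800339418830609
plug top z 0.10671768880640098 (array([0.5171, 0.209 ]), array([41.9, 23.5]), 44.2) 75
handle top z 0.14382397003001257 0.1470458446543838 c (array([0.53720004, 0.08288202]), np.float64(0.007270970304471837)) [0.5351912  0.08436814 0.14304273] 26
cup rim z 0.05009790000375225 (array([0.53647932, 0.08456987]), np.float64(0.018106298406459963)) (array([0.5357, 0.0857]), array([43.9, 38.3]), -51.1) 44
foot [534.   85.1] (array([0.5294, 0.0876]), array([63.7, 55.6]), 54.7)
```

```bash
python3 - <<'E'
from h import *
f=np.load('w1.npz',allow_pickle=True);d=f['d'];m=np.ones(d.shape,bool);m[235:]=0
P=wcloud(d,m,f['cm'].item());D=np.hypot(P[:,0]-.4712,P[:,1]-.355)
for a,b in((.06,.08),(.08,.1),(.1,.13),(.13,.16)): s=(D>a)&(D<b);print(a,b,P[s][:,2].max().round(3))
B=[.5402,.083]; S=[.4712,.355]
r.move_to(B+[.24],q(20)); r.line_to(B+[.100],max_speed=.15)
r.grip(0.0); o=r.get_obs(); print('w',o['width'],o['finger_force'],o['clock'])
r.line_to(B+[.245],max_speed=.15); o=r.get_obs(); print('w',o['width'],o['finger_force'],o['ee_pos'],o['clock'])
r.line_to(S+[.245],max_speed=.25); look('w3',['brush','socket']); print(o['ft_force'])
E
```

```text
0.06 0.08 0.038
0.08 0.1 0.038
0.1 0.13 0.042
0.13 0.16 0.043
w 0.01740516893497041 29.9999338388443 5.9
w 0.01766998521880115 29.999858736991882 [0.53963363 0.08295892 0.2441236 ] 7.0167
brush 0.62 [257, 202, 41, 126] 4180 [[0.462, 0.347, 0.159], [0.471, 0.359, 0.263], [0.481, 0.364, 0.293]]
socket 0.75 [234, 126, 93, 86] 4646 [[0.421, 0.332, 0.009], [0.466, 0.363, 0.026], [0.522, 0.4, 0.071]]
clock 8.4417
[-0.06923938  0.0812477  -0.41385858]
```

View pics/w3.png

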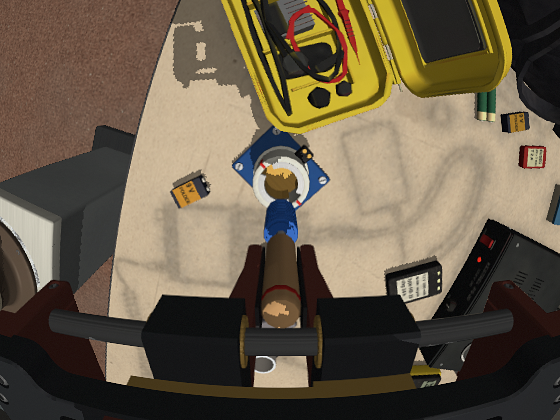

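View shows the brush gripped upright at (280,250), the socket mouth right beneath it (280,185). Going down.

```bash
python3 - <<'E'
from h import *
f=np.load('w3.npz',allow_pickle=True);d=f['d'];p=f['p'].astype(int)
m=np.load('w3_brush.npz')['m']&(p[:,:,2]>p[:,:,0]+40); P=wcloud(d,m,f['cm'].item());P=P[np.hypot(*(P[:,:2]-[.4712,.355]).T)<.03];P=P[P[:,2]>.12]
for a,b in((.14,.165),(.165,.185),(.185,.21)):
    s=P[(P[:,2]>a)&(P[:,2]<b)]; 
    if len(s)>10: print(len(s),s.min(0).round(4),s.max(0).round(4))
S=[.4712,.355]
r.line_to(S+[.17],max_speed=.15)
h=r.line_to(S+[.126],max_speed=.08,max_force=8); o=r.get_obs(); print(h,o['ee_pos'],o['ft_force'],o['finger_force'])
if not h:
    r.dwell(.15); r.line_to(S+[.160],max_speed=.1); r.dwell(.15)
    h=r.line_to(S+[.126],max_speed=.08,max_force=8); o=r.get_obs(); print(h,o['ee_pos'],o['ft_force'],o['clock'])
    r.dwell(.15)
E
```

```text
85 [0.4611 0.3531 0.1536] [0.4819 0.364  0.1646]
224 [0.4611 0.3527 0.1654] [0.483  0.3641 0.1849]
705 [0.4609 0.3438 0.185 ] [0.4843 0.3645 0.204 ]
False [0.47135215 0.3550653  0.12606469] [-0.20153008  1.29490088 -0.48598261] 29.99982923269272
False [0.47118733 0.35490868 0.1256793 ] [-0.34003307  0.26853057 -0.07797578] 11.1583
```

```bash
python3 - <<'E'
from h import *
B=[.5400,.083]; S=[.4712,.355]
r.line_to(S+[.245],max_speed=.2); r.line_to(B+[.245],max_speed=.25); r.line_to(B+[.16],max_speed=.15)
h=r.line_to(B+[.102],max_speed=.08,max_force=8); o=r.get_obs(); print(h,o['ee_pos'],o['ft_force'])
r.grip(.06); r.line_to(B+[.25],max_speed=.2)
r.move_to([.53,.12,.30],q(-47.5)); look('w4',['brush','plug']); print(r.get_obs()['joint_pos'].round(2))
E
python3 fit.py w4
```

```text
False [0.54033511 0.08295769 0.1023161 ] [ 0.27955687  0.11015295 -0.57376632]
brush 0.78 [296, 177, 26, 37] 644 [[0.533, 0.076, 0.032], [0.544, 0.087, 0.114], [0.552, 0.093, 0.149]]
plug 0.97 [202, 111, 46, 44] 1446 [[0.501, 0.184, 0.0], [0.525, 0.204, 0.106], [0.544, 0.228, 0.11]]
clock 17.8917
[-0.75  0.22  0.54  1.71 -0.12  1.24 -1.02]
w4
rim z 0.0698 930 enc [471.7 354.9] 31.6
red n 15 yaw 153.1 [0.4449 0.3406] [0.4991 0.369 ] [0.47651551 0.35215235]
base (array([0.4724, 0.3538]), array([98.6, 78.5]), -26.9) 0.00982186674984356
plug top z 0.1087858222907746 (array([0.5207, 0.207 ]), array([42.5, 22.6]), 40.1) 755
handle top z 0.14736223735376947 0.14934334118368411 c (array([0.54159536, 0.08315752]), np.float64(0.006373368430244434)) [0.54192539 0.08374158 0.14638174] 249
cup rim z 0.052102800291450035 (array([0.5408504 , 0.08214611]), np.float64(0.018362375303669062)) (array([0.5421, 0.084 ]), array([39.5, 35.1]), -27.4) 173
foot [540.7  82.7] (array([0.5415, 0.0842]), array([70.7, 66.6]), -29.5)
```

View pics/w4.png

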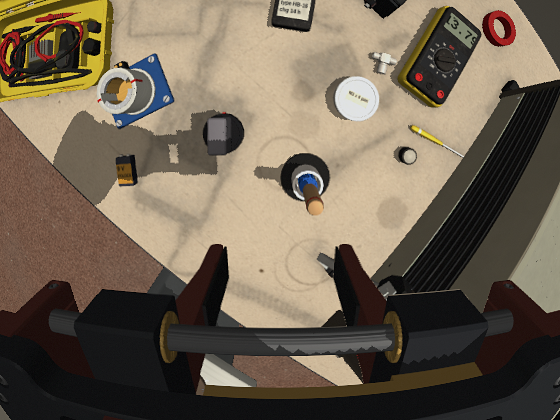

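Brush stands in its cup (312,190); plug at (219,135). Grasp the plug.

```bash
python3 - <<'E'
from h import *
G=[.5206,.2073]; S=[.4715,.355]
r.move_to(G+[.19],q(-48.5)); r.grip(.06); h=r.line_to(G+[.077],max_speed=.12,max_force=8); print(h,r.get_obs()['ee_pos'])
if not h:
    r.grip(0.0); o=r.get_obs(); print('w',o['width'],o['finger_force'],o['clock'])
    r.line_to(G+[.20],max_speed=.15); o=r.get_obs(); print('w',o['width'],o['ft_force'],o['torque'],o['joint_pos'].round(2))
    r.move_to(S+[.20],q(63)); o=r.get_obs(); print(o['ee_pos'],o['joint_pos'].round(2),o['width']); look('w5',['plug'])
    print(r.inverse_kinematics(S+[.097],q(-29)))
E
```

```text
False [0.52111109 0.20744316 0.07765782]
w 0.02186990737965364 29.991330206394196 20.4917
w 0.021526379219383267 [-0.85590572 -0.47646318 -2.13822951] [-0.06336381  0.14036837  0.03731074] [-0.84  0.34  0.48  1.81 -0.18  1.03 -1.14]
[0.47168294 0.35432652 0.19946359] [-0.75  0.37  0.04  1.71 -0.01  1.06  0.38] 0.021935188962154604
plug 0.93 [240, 197, 85, 124] 6420 [[0.448, 0.338, 0.129], [0.46, 0.359, 0.229], [0.49, 0.378, 0.232]]
clock 22.925
[-0.97960299  0.50145849  0.34094836  1.82687731 -0.2157184   0.8494878
 -1.04041229]
```

View pics/w5.png

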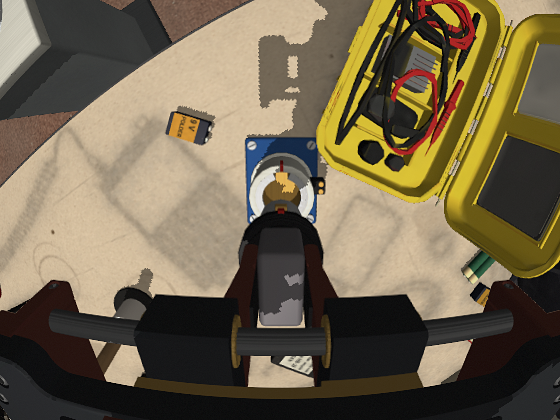

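Plug is gripped squarely (280,270), its lugs' axis lined up with the notches (280,165 / 280,212). Checking the offset from the grip top and inserting with force guard.

```bash
python3 - <<'E'
from h import *
import fit
f=np.load('w5.npz',allow_pickle=True)
P=wcloud(f['d'],np.load('w5_plug.npz')['m'],f['cm'].item()); T=P[(P[:,2]>.226)]
print(fit.rect(T),np.median(T[:,2]),len(T))
S=[.4715,.355]
r.line_to(S+[.155],max_speed=.1)
h=r.line_to(S+[.118],max_speed=.05,max_force=5); o=r.get_obs(); print(h,o['ee_pos'],o['ft_force'])
if not h:
    h=r.line_to(S+[.107],max_speed=.03,max_force=5); o=r.get_obs(); print(h,o['ee_pos'],o['ft_force'],o['torque'],o['width'],o['clock'])
E
```

```text
(array([0.4718, 0.3546]), array([42.1, 23.2]), -28.1) 0.23110911969601705 3483
False [0.47169334 0.35513236 0.1181928 ] [ 1.06709963  0.6835009  -1.99175996]
False [0.47140931 0.35492594 0.10677726] [ 0.40549254 -0.57455325 -3.09328001] [ 0.0256685 -0.0195101 -0.0161922] 0.02190420124722241 24.9333
```

```bash
python3 - <<'E'
from h import *
S=[.4715,.355]
def st(t): o=r.get_obs(); print(t,o['ee_pos'].round(4),o['ft_force'].round(1),o['torque'].round(2),o['finger_force'],round(o['width'],4),o['clock'])
h=r.line_to(S+[.0965],max_speed=.03,max_force=20); st(h); r.dwell(.2); st('')
if not h:
    for y in (40,17,-6,-27):
        h=r.line_to(S+[.0965],frame=q(y),max_speed=.1,max_force=25); st((y,h))
        if h: break
E
```

```text
False [0.472  0.3554 0.097 ] [0.3 0.7 5.1] [ 0.05 -0.13 -0.03] 29.991456270217896 0.0218 25.4333
 [0.4719 0.3554 0.097 ] [1.  0.8 3.9] [ 0.2  -0.24  0.  ] 29.99164491891861 0.0218 25.6333
(40, False) [0.4716 0.355  0.0966] [-0.4  0.5  3.7] [-0.16 -0.23  0.04] 29.99394714832306 0.0218 26.1833
(17, False) [0.4715 0.3549 0.0965] [ 0.5 -1.3  4.4] [-0.16 -0.16  0.14] 29.99554216861725 0.022 26.7333
(-6, False) [0.4714 0.3549 0.0964] [-0.4 -1.   4.4] [-0.16  0.02  0.11] 29.997553825378418 0.0218 27.2833
(-27, False) [0.4713 0.3549 0.0964] [-0.3 -0.2  4.9] [-0.28  0.17  0.22] 29.999601244926453 0.022 27.8
```

```bash
python3 - <<'E'
from h import *
import fit
look('w6',['plug'])
f=np.load('w6.npz',allow_pickle=True)
P=wcloud(f['d'],np.load('w6_plug.npz')['m'],f['cm'].item()); T=P[(P[:,2]>.122)]
print(fit.rect(T),np.median(T[:,2]),len(T)); o=r.get_obs(); print(o['ft_force'],o['torque'],o['finger_force'])
T=P[(P[:,2]>.085)&(P[:,2]<.098)]; print('collar z',np.percentile(T[:,2],[10,50,90]))
E
```

```text
plug 0.59 [238, 207, 92, 115] 5960 [[0.457, 0.338, 0.079], [0.476, 0.367, 0.127], [0.495, 0.379, 0.129]]
clock 27.9
(array([0.4721, 0.3554]), array([42.1, 22.2]), 63.7) 0.1281330431109886 3465
[-0.36135211 -0.87874457  4.8464724 ] [-0.19258018  0.22712435  0.09932763] 29.99945819377899
collar z [0.0868624  0.09137982 0.09357697]
```

View pics/w6.png

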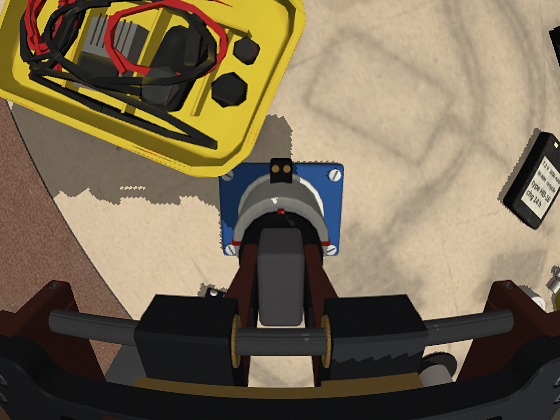

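The plug is seated (top at z 0.128, so its foot is about 51 mm below the mouth), turned about 90° and still gripped. The red rim marks (236,243 / 325,243) now lie across the grip.

```bash
python3 -c "
from rig import r
print(r.job_done())"
```

```text
the job is handed in; nothing more can be done
None
```

The job is handed in with no verdict shown: I brushed the well twice and stood the brush back in its stand, and the plug is held in the socket, gripped, pushed down about 7 mm and turned about 90° clockwise, at about 28 s of the 72 s allowed.

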